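Counter-hold the bolt behind the hotplate's rod bracket

ROBOT

A 6-joint arm with a two-finger parallel gripper is mounted at the origin on the work surface. World frame = base frame: x ahead of the robot, y to its left, z up, the work surface at z = 0. Lengths are in mm, angles in rad, forces in N, time in s.
With the tool pointing down it reaches from about 300 to 775 mm from the base axis. Payload 14.6 kg.
Tool frame: the origin (TCP) lies between the finger pads, 19 mm behind the fingertips; this is the grasp point; z points along the fingers, y is the line along which they close (so a half turn about z gives the same grasp; the last joint's range is limited). The gripper opens to 94 mm and grips with 3 to 60 N. Pads are 16 mm wide; open, the fingers measure 119 mm over their backs; the gripper's body (75 mm by 177 mm) begins 78 mm behind the grasp point.
Start: joints at [1.098, 0.3, 1.521, -0, 1.321, -0.067], TCP at [217.111, 505.324, 224.246] pointing down, gripper open.
Joint ranges: [-3.03, 3.03], [-0.79, 2.21], [0.23, 2.52], [-1.04, 4.18], [0, 3.07], [-2.55, 2.55]. Speed limits (rad/s): [2.22, 2.22, 2.57, 3.14, 3.14, 3.14].

INTERFACE

Orientations are given as [roll, pitch, yaw] about the fixed x, y, z axes, in that order (R = Rz(yaw) Ry(pitch) Rx(roll)).
In Python, from cell import manip gives the robot as it stands. The module is installed in compiled form; this text tells all that it offers.
- The arm moves only by the shell command python3 -m creep 'ROWS' [FORCE]. ROWS is JSON, a list of rows, each a list of 3 entries, a list of its own where there are three numbers: the opening, from -1 (shut) to 1 (fully open), then the shift along the tool's x, y, z in cm, then the turn about the tool's z in units of 5 degrees (1.0 is 5 degrees). In form: [[grip, [tx, ty, tz], roll], ...]. A call has 1 to 12 rows; each row is the pose to reach, as a shift and turn from the pose commanded when the call began, along the tool's axes at that moment; what a row does not reach only later rows make up. A row lasts 1/10 s, in which the tool goes at most 50 mm and 8.59 degrees, less where a joint would pass 70% of its speed; a pose out of reach is approached as far as the arm can. A call with a gripper value outside its range is refused whole. The fingers move at their own pace and stop on an object; FORCE is the grip in N (left out, the last holds). Time passes only in rows, so rows that repeat a pose let the fingers close. It gives the time, the measured TCP pose, the force, the opening and the grip force at its end, in the units of the state.
- manip.read_state(): the state, without advancing time (a new reading comes with each control period).
- manip.camera(name): name is "scene" or "top" or "wrist"; returns the picture (400x640x3 uint8, red, green, blue); there is no depth.
- manip.camera_params(name): a dict with "fovy" (degrees; the focal length in pixels is half the picture's height over the tangent of half this angle, whatever the lens; pixels are square), "cx", "cy" (the principal point, pixels), "origin" and "attitude" of the camera in the world. Camera axes: x right, y down, z forward; pixel columns grow to the right and rows downward; lengths in mm; the calibration is good to about 2 mm. A picture is of the moment at which its call begins: read the wrist's pose just before it. camera_params takes no time and is no camera call; for the wrist camera it gives the pose at the moment of the call.
- manip.sign_off(): hands the job in; it is judged then, once.
The state is a dict: "clock": time; "joints": joint angles; "qd": joint speeds; "effort": joint torques, N m; "eef_pos": TCP position; "eef_rot": TCP orientation; "wrist_force": force on the tool from outside, world axes, zero at the start; "moment": the same for the moment, N m; "finger_gap": finger opening in mm; "finger_force": force on a finger pad.
Only numpy, scipy, OpenCV 4.12 (cv2) and the standard library are available. Lean on these libraries where they do the work, as an engineer would, in place of code of your own. Each camera call takes 0.05 s, during which the arm holds its last target. There are 200 camera calls.

TASK

Before anyone reaches in behind the hotplate, check that it has cooled: lift the infrared thermometer out of its holder, aim its nose at the middle of the white heating plate from 5 to 10 cm away without touching it, hold it steady there for two seconds, and stand it back in its holder. Then reach down into the narrow gap between the hotplate and the rod bracket and take the hidden hex head of the bolt whose nut has the ratchet wrench on it, squarely by two opposite flats just as it stands, without turning it. Finish still gripping that head firmly, so that it cannot turn when a colleague tightens the nut from the other side, and leave the other bolt, the wash bottle, the beaker and the loose support rod where they are.

Things in the scene. Friction and masses are not known exactly. Their poses are not given: they have to be found in the camera images.
- hotplate: Light grey hotplate stirrer fixed to the bench: housing 160 wide (y), 220 deep (x), 78 high, its white square heating plate 140 x 140 on top with its face 92 above the bench. Origin under the centre of the housing at bench height, x axis from the control panel (robot side) to the back, z up. Its back face is at x = +110.
- plate_mid (a point): Centre of the heating plate's upper face, 92 above the bench: the point to aim at.
- holder: Grey plastic holder fixed to the bench: base 95 x 75 x 10, on it a rectangular upright socket, outside 47 (x) x 41 (y), inside 37 x 31, rim 70 above the bench, inner floor 10 above the bench. Origin under its centre at bench height, z up.
- thermometer: Loose infrared thermometer: white bar 32 (x) x 26 (y) x 150 tall, 0.08 to 0.15 kg, black nose 24 x 18 x 14 at its lower end. Stands nose down in the holder, axes parallel to the holder's, 2.5 clearance all round; its upper 90 stand clear of the rim. Origin at the centre of the nose's end face, z up along the bar: it looks along its own -z, and reads by itself, with no trigger.
- bracket: Dark steel angle fixed behind the hotplate: upright leg 200 long (y), 6 thick, 84 high. Origin at bench height, mid-length, on the leg's face to the hotplate; x away from it. The gap (42 to 48 wide, open above, bench below) is at x < 0; rod holder (86 high), nuts and wrench at x > 0. Two equal bolts cross the leg at y = +55 and -55, 62 above the bench; which one has the wrench varies.
- bolt_head (a point): Centre of the hex head to hold (bolt with the ratchet wrench on its nut; wrench handle slopes to the bench, to +y, beyond the bracket). Head 24 across flats, 10 thick; with a washer (30 round, 3 thick) it spans 3 to 13 from the bracket's face, this point is at 8. Axes turn with the bolt: x along the bolt out of the gap, +y and -y square to a pair of flats, z to the uppermost corner.
- bolt_corner (a point): The uppermost corner of that head, on its free end face: 13.9 from the bolt's axis, 13 from the bracket's face.
- bolt (a joint): Turn of that bolt about its own axis in rad, right-handed about the x axis of bolt_head. At 0 a pair of flats stands upright, facing along the bracket (+y and -y); starts between -0.35 and 0.35. Finger-tight: it turns against only about 0.06 N m and stays where it is left.
- other_bolt_head (a point): Centre of the head of the other bolt, equal in size and 110 away along the bracket; its nut is bare.
- other_bolt_corner (a point): The uppermost corner of the other bolt's head.
- wash_bottle: Loose translucent white wash bottle, 70 across, 206 tall to the top of its bent spout, which reaches 65 out to its +x side; origin under its centre.
- beaker: Loose clear beaker, 72 across, 85 tall; origin under its centre.
- rod: Loose steel support rod, 16 thick, 316 long, lying on the bench along its x axis in two aluminium clamps 44 high; origin under it at bench height, near mid-length.
Things that resemble listed ones, but are neither listed nor needed, are in the scene too. What is shaped like the holder but yellow is not meant.

How it is judged (in metres and radians):
On the way, in this order (a step that is already met when the one before it is completed fails the run):
1. the thermometer is held steady with its line of sight within 25 mm of the middle of the heating plate, its nose 30 to 150 mm from it (x of plate_mid in the frame of thermometer between -0.025 and 0.025 m and y of plate_mid in the frame of thermometer between -0.025 and 0.025 m and z of plate_mid in the frame of thermometer between -0.15 and -0.03 m and linear speed of thermometer below 0.04 m/s and contact force between the fingers and thermometer above 1 N), for 1 s.
2. the thermometer stands in its holder again, let go (x of thermometer in the frame of holder between -0.008 and 0.008 m and y of thermometer in the frame of holder between -0.008 and 0.008 m and z of thermometer in the frame of holder below 0.018 m and angle between thermometer's own z axis and vertical below 0.13 rad and contact force between the fingers and thermometer below 0.1 N), for 0.2 s.
At the end, for the whole second after the job is handed in: Both fingers press opposite flats of the wrenched bolt's head with over 5 N each, tool centre within 25 mm of the head's centre; the head has turned under 12 degrees (corner moved under 3 mm); the thermometer stands fully down, upright and untouched in its holder (all of step 2 and ((contact force between the fingers and bolt_c0 above 5 N and contact force between the fingers and bolt_c1 above 5 N) or (contact force between the fingers and bolt_c2 above 5 N and contact force between the fingers and bolt_c3 above 5 N) or (contact force between the fingers and bolt_c4 above 5 N and contact force between the fingers and bolt_c5 above 5 N)) and distance between the grasp point and bolt_head below 0.025 m and distance of bolt_corner from where it was at the start of the episode below 0.003 m); the arm keeps its last pose, push and grip.
It fails at once if the thermometer touches the hotplate (contact force between thermometer and hotplate above 0.5 N).
It fails at once if the other bolt is turned (distance of other_bolt_corner from where it was at the start of the episode above 0.004 m).
It fails at once if the wash bottle is disturbed (distance of wash_bottle from where it was at the start of the episode above 0.03 m).
It fails at once if the beaker is disturbed (distance of beaker from where it was at the start of the episode above 0.03 m).
It fails at once if the rod is disturbed (distance of rod from where it was at the start of the episode above 0.03 m).
It also fails if it takes over 61 s, if anything falls off the work surface, if the arm or the gripper's body presses on something with over 40 N, if the wrist force passes 120 N, or if a joint passes its speed limit or range.

## Working session

There is one attempt and no reset: what is moved stays moved. The work goes in short steps, Python scripts to look and compute and a shell command to move; the robot and the scene stay as the last step left them, time stands still between calls to the robot, and variables do not carry over. Pictures are saved under pics/ and viewed, at most 10 in all, crops included, and the job is handed in when it is done.

```bash
mkdir -p pics; cat > h.py <<'E'
import numpy as np,cv2
from cell import manip
from scipy.spatial.transform import Rotation as R
def save(n,f):
    p=manip.camera_params(n);im=manip.camera(n);cv2.imwrite('pics/'+f,im[:,:,::-1]);return im,p
E
python3 - <<'E'
from h import *
a,p=save('scene','s.png');print(p)
b,p=save('top','t.png');print(p)
s=manip.read_state();print(s)
E
```

```text
{'fovy': 45.460404394283245, 'cx': 325.7086971420266, 'cy': 195.40950246751726, 'origin': array([1259.47111731,  817.72388808, 1048.34880179]), 'attitude': array([-2.28844505,  0.01834163,  2.39653382])}
{'fovy': 50.2900605494557, 'cx': 321.4392906126534, 'cy': 198.86472089014376, 'origin': array([ 239.41369831,  -10.18777278, 1656.67775675]), 'attitude': array([-2.97007086e+00,  1.87434171e-03, -1.57637486e+00])}
{'clock': 0.1, 'joints': array([ 1.09840742e+00,  3.00411799e-01,  1.52151823e+00,  2.49304660e-05,
        1.32067813e+00, -6.65824795e-02]), 'qd': array([-0.00021475, -0.00279217, -0.00310199, -0.00115202,  0.00112484,
        0.00068632]), 'effort': array([ 4.18308537e-04, -5.32650447e+01, -3.53278077e+01,  7.09770690e-02,
        2.35407829e-02, -8.38768142e-05]), 'eef_pos': array([217.01018418, 505.14865617, 223.7454287 ]), 'eef_rot': array([-3.14058101e+00, -9.16597890e-05,  2.73578000e+00]), 'wrist_force': array([-0.37302972,  0.26363955, -0.16617397]), 'moment': array([-0.0164959 ,  0.06350965,  0.00388974]), 'finger_force': 0.0, 'finger_gap': 94.07213059066274}
```

View pics/s.png

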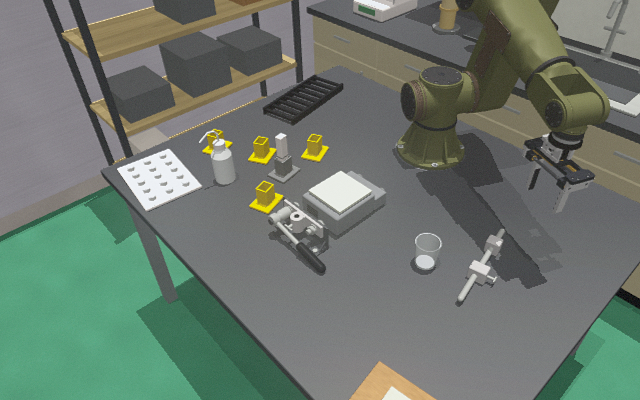

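View pics/t.png

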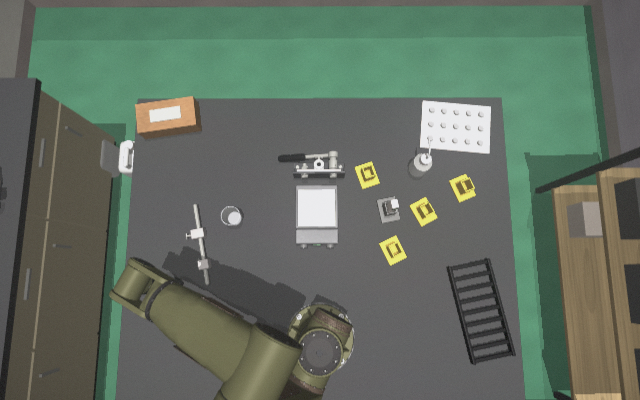

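The scene view shows the grey holder with the white bar at (283,158), among yellow look-alikes. The hotplate is at (345,195), the bracket and wrench at (300,230), the beaker at (427,250) and the rod at (482,268). In the top view the holder is at (389,209), the plate at (317,207) and the bracket at (319,172). Next, enlarged crops.

```bash
python3 - <<'E'
from h import *
a=cv2.imread('pics/s.png');b=cv2.imread('pics/t.png')
c=cv2.resize(a[130:280,255:395],None,fx=4,fy=4,interpolation=2)[:600]
c=cv2.resize(a[130:275,240:400],(660,598),interpolation=cv2.INTER_CUBIC)
d=cv2.resize(b[145:255,270:415],(790,599),interpolation=cv2.INTER_CUBIC)
cv2.imwrite('pics/c1.png',c);cv2.imwrite('pics/c2.png',d)
E
```

```text
(no output)
```

View pics/c1.png

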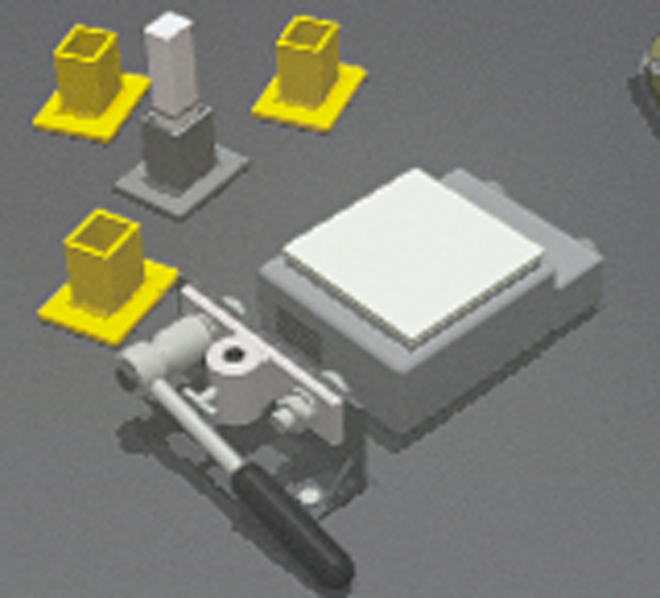

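View pics/c2.png

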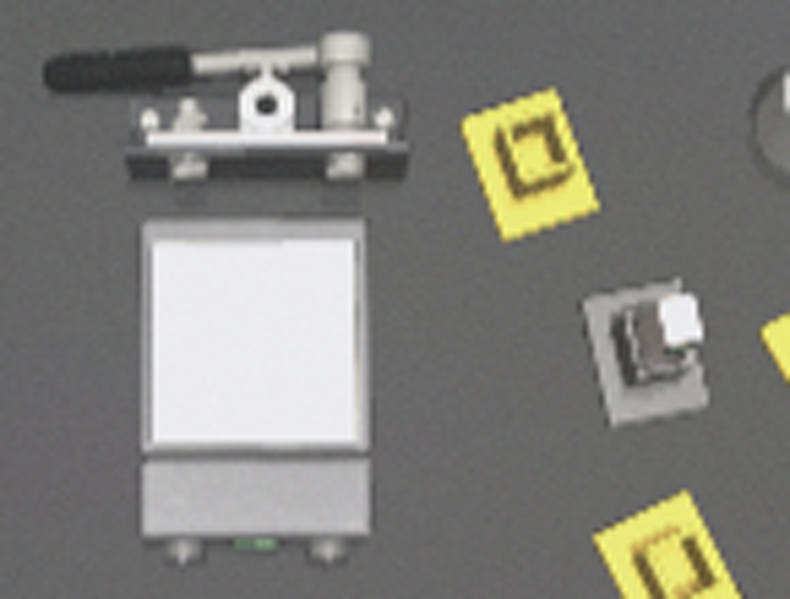

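Only one holder fits: the grey one at top (389,209), with the white bar standing in it. The four at top (367,175), (424,211), (393,250) and (462,187) are yellow, so they are excluded. The wrench socket sits on the right-hand bolt (−y, crop 2 at (345,80)), so the head to hold is at top (333,175). The left nut at crop 2 (188,115) is bare.

```bash
cat >> h.py <<'E'
def ray(p,uv,z):
    f=200/np.tan(np.radians(p['fovy']/2)); uv=np.atleast_2d(uv).astype(float)
    d=np.c_[(uv[:,0]-p['cx'])/f,(uv[:,1]-p['cy'])/f,np.ones(len(uv))]@R.from_euler('xyz',p['attitude']).as_matrix().T
    o=np.array(p['origin']);return o+d*((z-o[2])/d[:,2])[:,None]
def proj(p,X):
    f=200/np.tan(np.radians(p['fovy']/2));q=(np.atleast_2d(X)-p['origin'])@R.from_euler('xyz',p['attitude']).as_matrix()
    return q[:,:2]/q[:,2:]*f+[p['cx'],p['cy']]
def rect(p,mask,z,roi):
    x0,y0,x1,y1=roi;m=np.zeros_like(mask,np.uint8);m[y0:y1,x0:x1]=mask[y0:y1,x0:x1]
    c=max(cv2.findContours(m,0,1)[0],key=cv2.contourArea)
    W=ray(p,c.reshape(-1,2),z)[:,:2].astype(np.float32)
    return cv2.minAreaRect(W),cv2.contourArea(c)
E
python3 - <<'E'
from h import *
p=manip.camera_params('top');b=cv2.imread('pics/t.png').astype(int)
mn=b.min(2);mx=b.max(2);grey=(mx-mn<25)
print('plate',rect(p,mn>190,92,(285,175,350,240)))
print('thermo',rect(p,mn>190,160,(380,190,405,220)))
print('base',rect(p,grey&(mn>95),10,(370,190,410,230)))
print('leg',rect(p,grey&(mn>170),84,(290,165,347,176)))
print('housing',rect(p,grey&(mn>120),78,(290,180,345,250)))
ps=manip.camera_params('scene');a=cv2.imread('pics/s.png').astype(int)
print('plate s',rect(ps,a.min(2)>215,92,(295,160,385,220)))
print('th s',rect(ps,a.min(2)>215,160,(265,125,295,145)))
np.set_printoptions(linewidth=200)
print(b[195:215,385:403].min(2));pw=manip.camera_params('wrist');print(pw)
E
```

```text
plate (((478.7041931152344, 8.35055160522461), (140.0272674560547, 140.24681091308594), 0.21838876605033875), 1326.0)
thermo (((482.42169189453125, -267.9355163574219), (29.479537963867188, 23.152931213378906), 9.151388168334961), 42.5)
base (((481.5592956542969, -274.78900146484375), (153.4001007080078, 156.84414672851562), 88.56621551513672), 1518.0)
leg (((630.7766723632812, 3.6879119873046875), (166.97962951660156, 23.396747589111328), 89.65442657470703), 140.0)
housing (((486.53582763671875, 10.202239990234375), (154.75765991210938, 159.3870849609375), 89.66898345947266), 1710.0)
plate s (((480.6572265625, 11.583698272705078), (137.49404907226562, 137.45516967773438), 0.15019330382347107), 1235.5)
th s (((486.3957214355469, -266.5663757324219), (27.71945571899414, 21.324058532714844), 8.675043106079102), 23.5)
[[103 102  99  99 104 101 101 102  98 102 102 100 100 103 101 103  99 101]
 [102 101 102 102 104  92  91  94 118 157 100  99 102 100 100 102  99 104]
 [ 91  96  93 119 139 142 145 141 152 165 104 101 102 103 104 100 102 103]
 [144 147 141 151 159 166 164 163 160 157 101 11
[... 737 characters left out ...]
76 157 130  95  88 100 101 101 103 104]
 [ 74 148  92 101 108 108  99  70  86  75  99 153 145  91 101 101 103 101]
 [ 75 146 101 104 111 117 110 102 100  85  92 183 150  97 101 101 103 103]
 [ 70 113 118 108 126 111 119 109 101 105 149 176 152 110 100 104  99 101]
 [ 65  73 119 103 121 139 142 141 137 110 129 130 160 160 103 100 101 104]
 [ 66  75 159 133 106 114 108 112 109  88 105 144 162 171  95  97 102 100]
 [ 68  72 125 110  84  75  81  95  90 109 147 162 164 163  91 104  97 100]]
{'fovy': 71.80462693198491, 'cx': 321.48852600690657, 'cy': 198.11588757223424, 'origin': array([149.91526258, 534.53272474, 384.00297126]), 'attitude': array([2.88819590e+00, 1.69527260e-03, 1.16430432e+00])}
```

```bash
cat >> h.py <<'E'
def go(tgt,yawdeg=None,show=True):
    s=manip.read_state();M=R.from_euler('xyz',s['eef_rot']).as_matrix()
    d=M.T@(np.array(tgt)-s['eef_pos'])/10
    y=np.degrees(s['eef_rot'][2]);r=None if yawdeg is None else -((yawdeg-y+180)%360-180)/5
    print('now',s['eef_pos'].round(1),'yaw',round(y,2),'t',round(s['clock'],1),'gap',round(s['finger_gap'],1),'-> cm',d.round(2),'roll',r and round(r,2))
E
python3 -c "
from h import *
go((483,-267,240),189)"
```

```text
now [217.  505.1 223.7] yaw 156.75 t 0.1 gap 94.1 -> cm [-54.92 -60.44  -1.57] roll -6.45
```

```bash
python3 -m creep '[[1,[-55,-60.4,-1.6],-6.45],[1,[-55,-60.4,-1.6],-6.45],[1,[-55,-60.4,-1.6],-6.45],[1,[-55,-60.4,-1.6],-6.45],[1,[-55,-60.4,-1.6],-6.45],[1,[-55,-60.4,-1.6],-6.45],[1,[-55,-60.4,-1.6],-6.45],[1,[-55,-60.4,-1.6],-6.45],[1,[-55,-60.4,-1.6],-6.45],[1,[-55,-60.4,-1.6],-6.45],[1,[-55,-60.4,-1.6],-6.45],[1,[-55,-60.4,-1.6],-6.45]]' 30; python3 -c "
from h import *
go((483,-267,240),189)"
```

```text
clock: 1.3
eef_pos: [410.4, -55.3, 236.0]
eef_rot: [-3.142, 0.0, -2.985]
wrist_force: [0.7, 2.1, -0.0]
finger_gap: 93.9
finger_force: 0.0
now [410.4 -55.3 236. ] yaw -171.02 t 1.3 gap 93.9 -> cm [ -3.86 -22.05  -0.4 ] roll -0.0
```

```bash
python3 -m creep '[[1,[-3.9,-22,-0.4],0],[1,[-3.9,-22,-0.4],0],[1,[-3.9,-22,-0.4],0],[1,[-3.9,-22,-0.4],0],[1,[-3.9,-22,-0.4],0],[1,[-3.9,-22,-0.4],0],[1,[-3.9,-22,-0.4],0],[1,[-3.9,-22,-0.4],0]]'; python3 - <<'E'
from h import *
go((483,-267,240),189)
a,p=save('wrist','w1.png');print(p)
b=a.astype(int);print(rect(p,b.min(2)>200,160,(0,0,640,400)))
c=max(cv2.findContours((b.min(2)>200).astype(np.uint8),0,1)[0],key=cv2.contourArea);print(cv2.boundingRect(c))
E
```

```text
clock: 2.1
eef_pos: [483.1, -263.3, 239.9]
eef_rot: [3.141, -0.0, -2.984]
wrist_force: [-0.5, 0.1, 0.3]
finger_gap: 94.2
finger_force: 0.0
now [ 483.1 -263.3  239.9] yaw -170.96 t 2.1 gap 94.2 -> cm [ 0.07 -0.37 -0.01] roll 0.01
{'fovy': 71.80462693198491, 'cx': 321.48852600690657, 'cy': 198.11588757223424, 'origin': array([ 410.95090262, -274.1634207 ,  400.16192551]), 'attitude': array([2.88858005e+00, 2.53858715e-04, 1.72799472e+00])}
(((457.5303649902344, -52.31679916381836), (97.51231384277344, 106.96062469482422), 0.2140761762857437), 10738.0)
(482, 157, 149, 105)
```

View pics/w1.png

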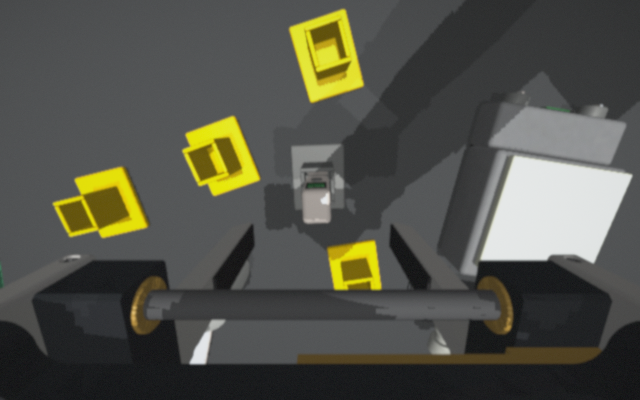

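The wrist view shows the shaded bar top at about (317,207), with its display side at (317,183), inside the grey holder base at (317,175). The fingers are at the bottom, and image up is −x. Now I'll measure the top face.

```bash
python3 - <<'E'
from h import *
p=manip.camera_params('wrist');im=cv2.imread('pics/w1.png');b=im.astype(int)
print(b[176:228:2,298:340:2].min(2))
g=(b.max(2)-b.min(2)<30)
for t in(125,140,150): print(t,rect(p,g&(b.min(2)>t),160,(295,192,340,232)))
print(proj(p,[[483,-267,160],[483,-267,10]]))
cv2.imwrite('pics/c3.png',cv2.resize(im[130:240,260:380],None,fx=5,fy=5,interpolation=2))
E
```

```text
[[133 118 127  95 105 110 105  98  96  95  96  97 101  99  95  78  69  86
  119 151 151]
 [142 125 126  99 108 111 101  83  74  74  75  77  95 105 102  89  72  95
  122 155 156]
 [155 135 124 103  99 103  96  76  72  75  76  79  91  99 101  98  89 112
  125 155 156]
 [154 142 115  95  86  74  72  64  59  60  60  61  60  60  83  95  90 125
  122 151 156]
 [154 129  90  82  59  32  32  36  34  34  35  33  37  34  73  95  90 125
  124 151 156]
 [138 109  82  86  48  42  46  47  42  45  49  44  51  46  72  95  89 124
  126 151 153]
 [108  98  93  92  70  72  79  81  80  81  84  83  83  86  92  98  87 128
  114 128 134]
 [102  98  98 110 112 114 118 119 120 121 121 123 125 124 124 115  90 135
  113 103 102]
 [102  96 106 131 140 141 140 141 142 142 143 142 144 146 156 164 102 124
  113 102 102]
 [102 100 117 141 148 149 149 150 152 151 151 152 150 156 208 197 111  98
   98 103 102]
 [101 100 119 142 152 152 153 152 152 152 154 154 160 184 223 204 117  95
   95 100 101]
 [103  99 116 143 151 152 152 154 152 154 155 170 201 225 229 205 121  96
   92 100 100]
 [100 100 116 141 151 153 151 15
[... 922 characters left out ...]
2  97  61
   59  59  60]
 [ 59  59  62 103 136 151 147 144 139 139 135 134 131 130 132 108  70  60
   59  61  59]
 [ 58  61  59  63  74  83  80  78  74  73  71  70  66  66  66  62  58  60
   60  61  58]
 [ 59  59  60  58  58  61  58  60  60  58  58  59  59  59  61  58  59  60
   60  61  62]]
125 (((481.62744140625, -268.01605224609375), (28.323040008544922, 23.659008026123047), 9.032504081726074), 762.5)
140 (((481.55487060546875, -267.6378173828125), (28.625232696533203, 22.587541580200195), 8.113018035888672), 683.0)
150 (((481.4385681152344, -267.05853271484375), (29.274551391601562, 21.033098220825195), 5.902041912078857), 531.5)
[[316.91399659 208.81423575]
 [318.64678807 178.66798888]]
```

View pics/c3.png

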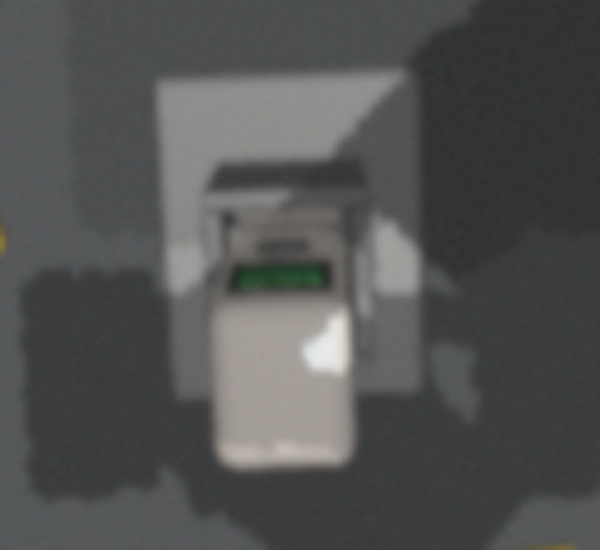

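```bash
python3 -c "
from h import *
go((482,-267.8,125),189)"
```

```text
now [ 483.2 -263.2  240.1] yaw -170.94 t 2.1 gap 94.0 -> cm [ 0.19 -0.44 11.51] roll 0.01
```

```bash
python3 -m creep '[[1,[0.19,-0.44,0],0],[1,[0.19,-0.44,3],0],[1,[0.19,-0.44,6],0],[1,[0.19,-0.44,9],0],[1,[0.19,-0.44,11.5],0],[1,[0.19,-0.44,11.5],0],[1,[0.19,-0.44,11.5],0]]'; python3 - <<'E'
from h import *
go((482,-267.8,125),189)
save('wrist','w2.png')
E
```

```text
clock: 2.85
eef_pos: [482.3, -268.9, 125.8]
eef_rot: [-3.141, 0.0, -2.984]
wrist_force: [-0.4, -0.6, 0.5]
finger_gap: 94.2
finger_force: 0.0
now [ 482.3 -268.9  125.8] yaw -170.98 t 2.9 gap 94.2 -> cm [0.01 0.11 0.08] roll 0.0
```

View pics/w2.png

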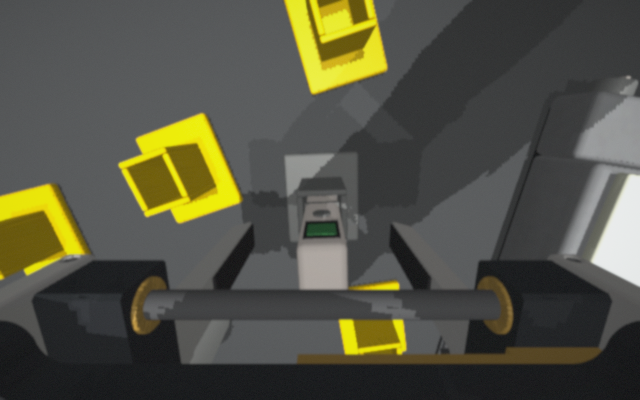

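The bar, columns 299–347, stands midway between the finger pads at 253 and 390, so I'll close on it and lift.

```bash
python3 -m creep '[[0,[0,0.1,0],0],[-0.5,[0,0.1,0],0],[-1,[0,0.1,0],0],[-1,[0,0.1,0],0],[-1,[0,0.1,0],0],[-1,[0,0.1,0],0],[-1,[0,0.1,0],0],[-1,[0,0.1,0],0],[-1,[0,0.1,0],0],[-1,[0,0.1,0],0]]' 25; python3 -m creep '[[-1,[0,0,-1],0],[-1,[0,0,-3],0],[-1,[0,0,-6],0],[-1,[0,0,-9],0],[-1,[0,0,-12],0],[-1,[0,0,-15],0],[-1,[0,0,-16.5],0],[-1,[0,0,-16.5],0],[-1,[0,0,-16.5],0]]'; python3 -c "
from h import *
s=manip.read_state();print(s['finger_force'])
go((480,9.5,291),189)"
```

```text
clock: 3.9
eef_pos: [481.9, -267.9, 124.9]
eef_rot: [3.142, -0.0, -2.985]
wrist_force: [0.5, -0.3, -0.1]
finger_gap: 26.0
finger_force: 24.8
clock: 4.8
eef_pos: [481.7, -267.8, 289.4]
eef_rot: [3.141, -0.0, -2.985]
wrist_force: [0.8, -0.1, -1.4]
finger_gap: 26.3
finger_force: 24.8
24.778163731098175
now [ 481.7 -267.8  289.4] yaw -171.0 t 4.8 gap 26.3 -> cm [-4.17 27.41 -0.15] roll -0.0
```

```bash
python3 -m creep '[[-1,[-0.4,2.5,0],0],[-1,[-0.9,6,0],0],[-1,[-1.5,10,0],0],[-1,[-2.1,14,0],0],[-1,[-2.7,18,0],0],[-1,[-3.3,22,0],0],[-1,[-3.8,25,0],0],[-1,[-4.1,26.8,0],0],[-1,[-4.17,27.4,0],0],[-1,[-4.17,27.4,0],0],[-1,[-4.17,27.4,0],0],[-1,[-4.17,27.4,0],0]]'; python3 -m creep '[[-1,[0,0,0],0],[-1,[0,0,0],0],[-1,[0,0,0],0],[-1,[0,0,0],0],[-1,[0,0,0],0],[-1,[0,0,0],0],[-1,[0,0,0],0],[-1,[0,0,0],0],[-1,[0,0,0],0],[-1,[0,0,0],0],[-1,[0,0,0],0],[-1,[0,0,0],0]]';python3 -m creep '[[-1,[0,0,0],0],[-1,[0,0,0],0],[-1,[0,0,0],0],[-1,[0,0,0],0],[-1,[0,0,0],0],[-1,[0,0,0],0],[-1,[0,0,0],0],[-1,[0,0,0],0],[-1,[0,0,0],0],[-1,[0,0,0],0]]'; python3 - <<'E'
from h import *
go((481.9,-267.9,289),189)
im=[save(n,n[0]+'3.png')[0] for n in('top','scene')]
b=np.hstack([cv2.resize(im[0][150:250,260:380],(400,333)),cv2.resize(im[1][120:240,290:400],(366,400))[:333]])
cv2.imwrite('pics/c4.png',b[:,:,::-1])
E
```

```text
clock: 6.0
eef_pos: [480.2, 8.4, 289.6]
eef_rot: [-3.142, -0.0, -2.986]
wrist_force: [0.3, -0.3, -0.8]
finger_gap: 26.3
finger_force: 24.8
clock: 7.2
eef_pos: [480.2, 9.2, 289.9]
eef_rot: [-3.142, -0.0, -2.985]
wrist_force: [0.4, -0.8, -1.6]
finger_gap: 26.0
finger_force: 24.8
clock: 8.2
eef_pos: [480.2, 9.2, 289.9]
eef_rot: [-3.142, -0.0, -2.985]
wrist_force: [0.0, 1.3, -0.2]
finger_gap: 25.9
finger_force: 24.8
now [480.2   9.2 289.9] yaw -171.0 t 8.2 gap 25.9 -> cm [  4.17 -27.4    0.09] roll 0.0
```

View pics/c4.png

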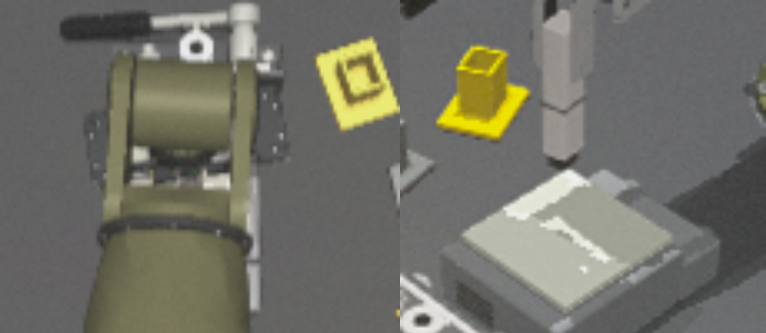

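The bar hangs plumb above the plate, nose clear (right half, nose at (562,158)). It was held steady for over 2 s. Now back to the holder.

```bash
python3 -m creep '[[-1,[0,0,0],0],[-1,[0.4,-2.5,0],0],[-1,[0.9,-6,0],0],[-1,[1.5,-10,0],0],[-1,[2.1,-14,0],0],[-1,[2.7,-18,0],0],[-1,[3.3,-22,0],0],[-1,[3.8,-25,0],0],[-1,[4.1,-26.8,0],0],[-1,[4.17,-27.4,0],0],[-1,[4.17,-27.4,0],0],[-1,[4.17,-27.4,0],0]]'; python3 -m creep '[[-1,[0,0,0],0],[-1,[0,0,2],0],[-1,[0,0,5],0],[-1,[0,0,8],0],[-1,[0,0,9.5],0],[-1,[0,0,9.5],0],[-1,[0,0,9.5],0],[-1,[0,0,9.5],0]]'; python3 - <<'E'
from h import *
go((481.9,-267.9,124.9),189)
E
```

```text
clock: 9.5
eef_pos: [482.1, -266.8, 290.0]
eef_rot: [3.141, 0.0, -2.984]
wrist_force: [-0.0, -0.5, -0.7]
finger_gap: 25.9
finger_force: 24.8
clock: 10.3
eef_pos: [482.4, -267.9, 196.3]
eef_rot: [-3.14, 0.002, -2.984]
wrist_force: [0.1, 0.3, -0.4]
finger_gap: 25.9
finger_force: 24.8
now [ 482.4 -267.9  196.3] yaw -170.98 t 10.3 gap 25.9 -> cm [0.06 0.02 7.14] roll 0.0
```

```bash
python3 -m creep '[[-1,[0.03,0,0],0],[-1,[0.03,0,1],0],[-1,[0.03,0,2],0],[-1,[0.03,0,3],0],[-1,[0.03,0,4],0],[-1,[0.03,0,5],0],[-1,[0.03,0,6],0],[-1,[0.03,0,6.8],0],[-1,[0.03,0,7],0],[-1,[0.03,0,7],0],[-1,[0.03,0,7],0]]'; python3 - <<'E'
from h import *
go((481.9,-267.9,124.9),189)
E
```

```text
clock: 11.4
eef_pos: [481.6, -268.0, 124.7]
eef_rot: [-3.142, -0.0, -2.985]
wrist_force: [0.6, -1.4, -0.5]
finger_gap: 25.9
finger_force: 25.0
now [ 481.6 -268.   124.7] yaw -171.0 t 11.4 gap 25.9 -> cm [-0.03  0.   -0.02] roll -0.0
```

```bash
python3 -m creep '[[-0.3,[0,0,0],0],[0.3,[0,0,0],0],[1,[0,0,0],0],[1,[0,0,0],0],[1,[0,0,0],0],[1,[0,0,0],0],[1,[0,0,-1],0],[1,[0,0,-4],0],[1,[0,0,-8],0],[1,[0,0,-11],0],[1,[0,0,-12],0],[1,[0,0,-12],0]]'; python3 - <<'E'
from h import *
go((530,-47,200),180)
b=save('top','t5.png')[0].astype(int);p=manip.camera_params('top')
print(b[198:207,386:402].min(2))
E
```

```text
clock: 12.6
eef_pos: [481.9, -268.1, 246.2]
eef_rot: [-3.14, 0.002, -2.985]
wrist_force: [-0.4, -0.1, -0.1]
finger_gap: 93.9
finger_force: 0.0
now [ 481.9 -268.1  246.2] yaw -171.0 t 12.6 gap 93.9 -> cm [-8.2 21.1  4.6] roll 1.8
[[120 121 114  85  78  78  83  81  79  78  76  75  74  66  56  47]
 [114 115  92  74  79  79  79  79  80  78  79  78  76  77  70  64]
 [107 107  71  74  74  77  78  80  76  77  75  77  73  79  71  71]
 [ 79  81  66  74  73  78  78  81  82  80  80  79  75  76  76  73]
 [ 62  66  67  68  71  75  80  82  83  81  83  81  81  82  76  75]
 [ 61  63  66  63  65  70  70  74  78  81  84  87  88  84  82  80]
 [ 58  60  78  78  64  70  68  70  70  75  80  85  87  90  88  86]
 [ 64  63  70  90  63  63  67  67  73  71  73  76  80  86  91  90]
 [ 73  71  75  76  71  58  60  62  65  66  72  74  75  77  82  89]]
```

```bash
python3 -m creep '[[1,[-2,5,0],0.5],[1,[-4,10,1],1],[1,[-6,15,3],1.5],[1,[-8.2,21.1,4.6],1.8],[1,[-8.2,21.1,6],1.8],[1,[-8.2,21.1,9.6],1.8],[1,[-8.2,21.1,9.6],1.8],[1,[-8.2,21.1,9.6],1.8],[1,[-8.2,21.1,9.6],1.8]]'; python3 - <<'E'
from h import *
go((530,-47,150),180)
p=manip.camera_params('wrist');print(p,proj(p,[[617,-47,62],[617,63,62]]))
im=np.mean([manip.camera('wrist') for _ in range(4)],0).astype(np.uint8)
cv2.imwrite('pics/w6.png',im[:,:,::-1])
a,ps=save('scene','s6.png');b=a.astype(int)
print('th s',rect(ps,b.min(2)>190,160,(265,125,295,145)))
print('b',rect(manip.camera_params('top'),save('top','t6.png')[0].min(2)>190,160,(380,190,405,220)))
E
```

```text
clock: 13.55
eef_pos: [530.0, -47.4, 150.1]
eef_rot: [-3.141, 0.001, 3.141]
wrist_force: [0.7, -0.0, 0.1]
finger_gap: 94.1
finger_force: 0.0
now [530.  -47.4 150.1] yaw 179.94 t 13.6 gap 94.1 -> cm [0.   0.04 0.01] roll -0.01
{'fovy': 71.80462693198491, 'cx': 321.48852600690657, 'cy': 198.11588757223424, 'origin': array([456.72899786, -46.77917089, 310.24212327]), 'attitude': array([2.88707899e+00, 8.01446020e-04, 1.56908987e+00])} [[321.73626021 289.29336569]
 [430.08928341 289.17938748]]
th s (((485.6208801269531, -266.0174865722656), (29.642227172851562, 22.647703170776367), 8.64714241027832), 25.5)
b (((482.31085205078125, -267.2474670410156), (29.479650497436523, 23.14325523376465), 9.15585994720459), 41.5)
```

View pics/w6.png

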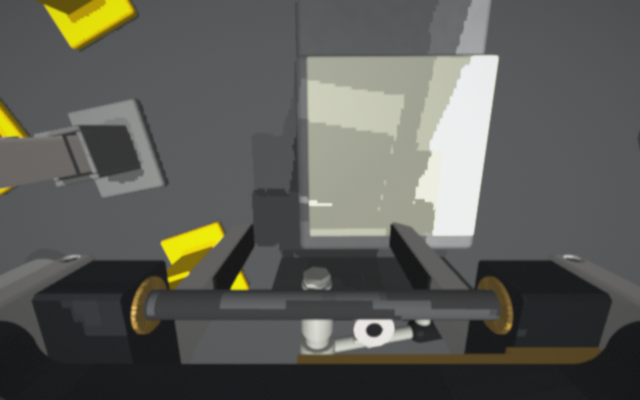

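The wrist view shows the wrenched bolt's head in the gap at about (317,278), with the wrench socket behind it at (317,335). The thermometer is back in the grey holder at left. Next, two nearer views of the head, joined in one crop.

```bash
python3 -m creep '[[1,[-1.2,-0.2,0],0],[1,[-2.5,-0.4,0],0],[1,[-2.5,-0.4,0],0],[1,[-2.5,-0.4,0],0],[1,[-2.5,-0.4,0],0]]'; python3 - <<'E'
from h import *
import json
def shot(n):
    p=manip.camera_params('wrist');im=np.mean([manip.camera('wrist') for _ in range(4)],0).astype(np.uint8)
    cv2.imwrite(f'pics/{n}.png',im[:,:,::-1]);json.dump({k:np.array(v).tolist() for k,v in p.items()},open(f'pics/{n}.json','w'))
shot('A');go((615,-51,112),180)
E
python3 -m creep '[[1,[-3,0,0],0],[1,[-6,0,0],0],[1,[-6,0,0],0],[1,[-6,0,2],0],[1,[-6,0,3.8],0],[1,[-6,0,3.8],0],[1,[-6,0,3.8],0],[1,[-6,0,3.8],0]]';  python3 - <<'E'
from h import *
import json
p=manip.camera_params('wrist');im=np.mean([manip.camera('wrist') for _ in range(6)],0).astype(np.uint8)
cv2.imwrite('pics/B.png',im[:,:,::-1]);json.dump({k:np.array(v).tolist() for k,v in p.items()},open('pics/B.json','w'))
go((615,-51,112),180)
pa=json.load(open('pics/A.json'))
print(proj(pa,[[610,-51,62],[625,-51,62]]),proj(p,[[610,-51,62],[625,-51,62]]))
A=cv2.imread('pics/A.png');B=cv2.imread('pics/B.png')
c=np.hstack([cv2.resize(A[240:300,291:347],(392,420),interpolation=2),cv2.resize(B[190:250,291:347],(392,420),interpolation=2)])
cv2.imwrite('pics/c5.png',c)
E
```

```text
clock: 14.35
eef_pos: [554.1, -50.6, 148.9]
eef_rot: [3.142, -0.0, 3.142]
wrist_force: [-1.1, 0.5, 0.2]
finger_gap: 93.9
finger_force: 0.0
now [554.4 -50.7 149. ] yaw -180.0 t 14.6 gap 94.0 -> cm [-6.06 -0.03  3.7 ] roll 0.0
clock: 15.35
eef_pos: [614.9, -50.8, 112.2]
eef_rot: [-3.141, 0.002, 3.142]
wrist_force: [0.2, 0.3, 0.7]
finger_gap: 94.1
finger_force: 0.0
now [614.7 -50.7 111.2] yaw 180.0 t 15.7 gap 94.0 -> cm [-0.03 -0.03 -0.08] roll -0.0
[[320.81110912 262.16173546]
 [320.83110125 275.86166054]] [[320.76279007 214.65317751]
 [320.78817271 232.23469793]]
```

View pics/c5.png

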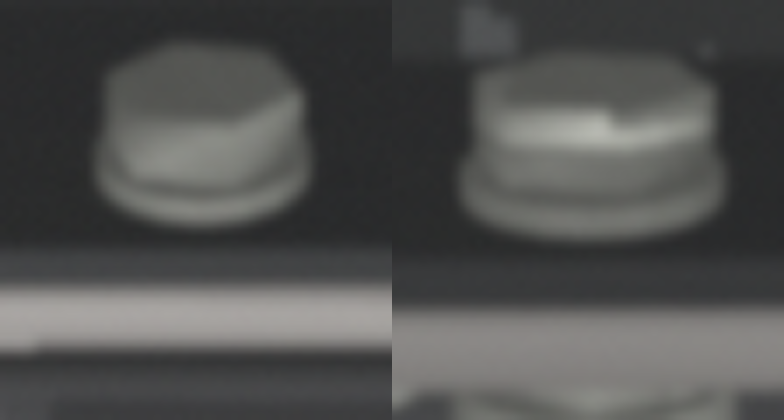

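The left view shows the dark end face with its top corner near (240,125), and the right view shows the head between columns 475 and 715. I'll compute the hex angle from edge points cast onto the end-face plane.

```bash
python3 - <<'E'
from h import *
import json
def rayx(p,uv,x):
    f=200/np.tan(np.radians(p['fovy']/2));uv=np.atleast_2d(uv).astype(float)
    d=np.c_[(uv[:,0]-p['cx'])/f,(uv[:,1]-p['cy'])/f,np.ones(len(uv))]@R.from_euler('xyz',p['attitude']).as_matrix().T
    o=np.array(p['origin']);return o+d*((x-o[0])/d[:,0])[:,None]
np.set_printoptions(linewidth=220,suppress=True,precision=1)
for n,r0,r1 in(('A',242,300),('B',194,236)):
    p=json.load(open(f'pics/{n}.json'));g=cv2.imread(f'pics/{n}.png').mean(2)
    print(n);print('row prof col345',[(r,int(g[r,340:348].mean())) for r in range(r0+10,r1+20,1)])
    print(g[r0:r0+32,302:340].astype(int))
pa=json.load(open('pics/A.json'));print(ray(pa,[[345,280.5],[345,290]],84))
E
```

```text
A
row prof col345 [(252, 42), (253, 42), (254, 42), (255, 42), (256, 42), (257, 42), (258, 42), (259, 42), (260, 43), (261, 42), (262, 43), (263, 42), (264, 42), (265, 41), (266, 41), (267, 42), (268, 42), (269, 42), (270, 42), (271, 42), (272, 42), (273, 43), (274, 47), (275, 55), (276, 63), (277, 67), (278, 67), (279, 73), (280, 93), (281, 120), (282, 142), (283, 155), (284, 162), (285, 163), (286, 160), (287, 153), (288, 136), (289, 106), (290, 72), (291, 56), (292, 58), (293, 63), (294, 68), (295, 72), (296, 71), (297, 66), (298, 62), (299, 61), (300, 62), (301, 63), (302, 64), (303, 64), (304, 65), (305, 65), (306, 66), (307, 67), (308, 67), (309, 67), (310, 67), (311, 67), (312, 67), (313, 67), (314, 66), (315, 65), (316, 65), (317, 63), (318, 63), (319, 70)]
[[43 44 43 ... 42 43 44]
 [44 42 43 ... 43 42 43]
 [43 42 43 ... 43 42 42]
 ...
 [43 42 44 ... 42 43 42]
 [43 43 43 ... 43 42 42]
 [43 43 43 ... 43 43 44]]
B
row prof col345 [(204, 42), (205, 42), (206, 42), (207, 42), (208, 42), (209, 42), (210, 42), (211, 42), (212, 42), (213, 42), (214, 43), (215, 42), (216, 42), (217, 42), (218, 42), (219, 42), (220, 42), (221, 42), (222, 42), (223, 42), (224, 43), (225, 44), (226, 47), (227, 53), (228, 56), (229, 57), (230, 57), (231, 56), (232, 60), (233, 76), (234, 99), (235, 119), (236, 129), (237, 133), (238, 135), (239, 134), (240, 133), (241, 132), (242, 129), (243, 126), (244, 118), (245, 103), (246, 85), (247, 74), (248, 71), (249, 71), (250, 71), (251, 70), (252, 70), (253, 68), (254, 63), (255, 60)]
[[82 82 83 ... 54 55 54]
 [81 83 83 ... 55 54 54]
 [80 81 81 ... 57 54 53]
 ...
 [43 44 46 ... 42 43 42]
 [42 44 42 ... 43 43 42]
 [44 44 44 ... 45 44 45]]
[[616.9 -28.9  84. ]
 [626.7 -28.7  84. ]]
```

```bash
python3 - <<'E'
from h import *
import json
for n,r0,e in(('A',243,(281.2,288.8)),('B',194,(233.9,245.2))):
    p=json.load(open(f'pics/{n}.json'));g=cv2.imread(f'pics/{n}.png').mean(2).astype(int)
    for z in(84,):print(n,ray(p,[[345,e[0]],[345,e[1]]],z)[:,0])
    print('cols 304..336')
    for r in range(r0,r0+(32 if n=='A' else 32)): print(r,' '.join('%3d'%v for v in g[r,304:337]))
E
```

```text
A [617.62641227 625.4552262 ]
cols 304..336
243  43  42  42  43  42  44  43  42  43  43  42  43  42  43  42  43  43  43  43  43  42  43  42  43  43  43  42  44  43  43  43  44  42
244  43  42  42  43  43  43  43  43  43  41  44  45  44  45  45  45  43  44  44  42  43  43  43  42  42  42  43  43  42  43  42  42  42
245  42  43  42  42  43  43  41  43  44  46  48  52  53  53  53  51  51  50  49  49  47  46  46  45  45  43  42  43  43  44  43  43  43
246  43  43  43  42  42  43  45  47  50  55  61  66  67  68  68  66  65  63  61  61  59  58  56  55  52  49  46  42  42  43  43  43  42
247  42  43  42  44  44  47  51  57  62  69  74  78  80  79  80  80  78  76  75  74  74  72  71  69  66  59  51  46  43  44  43  42  42
248  43  43  45  47  51  58  64  70  74  79  81  83  84  84  84  84  84  83  82  82  82  81  81  80  79  71  61  51  45  42  42  42  42
249  43  45  51  58  65  72  75  79  80  82  82  83  84  84  84  85  85  84  84  84  84  84  84  84  84  79  72  60  49  43  43  43  43
250  44  49  60  70  77  80  82  81  83  83  83  83  84  84  84  85  85  84  85  84  84  85  84  85  84 
[... 6991 characters left out ...]
 107 102  94  84  72
221  78  87  93  99 103 105 108 110 112 114 115 115 116 115 115 113 114 114 114 114 115 115 115 112 109 108 104 101  96  88  77  65  55
222  58  66  75  81  87  92  97 100 105 107 109 110 111 112 111 111 110 110 109 109 108 107 106 101  97  93  88  82  75  66  57  49  46
223  46  50  54  59  64  70  74  80  85  89  91  92  93  96  95  95  95  93  92  91  90  87  84  80  74  69  63  59  53  48  45  43  43
224  42  44  46  46  48  51  53  57  61  63  65  66  68  70  70  69  69  69  67  65  64  62  59  55  52  50  48  45  44  43  43  42  43
225  44  44  44  44  44  44  45  45  47  48  48  49  50  50  50  50  50  50  49  49  48  48  46  46  45  44  45  44  44  45  44  44  44
```

```bash
python3 - <<'E'
from h import *
import json
def rayx(p,uv,x):
    f=200/np.tan(np.radians(p['fovy']/2));uv=np.atleast_2d(uv).astype(float)
    d=np.c_[(uv[:,0]-p['cx'])/f,(uv[:,1]-p['cy'])/f,np.ones(len(uv))]@R.from_euler('xyz',p['attitude']).as_matrix().T
    o=np.array(p['origin']);return o+d*((x-o[0])/d[:,0])[:,None]
def half(v,lv):  # first upward crossing
    i=np.argmax(v>lv);return i-1+(lv-v[i-1])/(v[i]-v[i-1])
for n,rt,cb,up in(('A',(243,256),(308,331),(252,260)),('B',(0,0),(0,0),(0,0))):
    if n=='B':continue
    p=json.load(open('pics/A.json'));g=cv2.imread('pics/A.png').mean(2).astype(float)
    P=lambda uv:rayx(p,uv,605.3)[:,1:]
    low=[(c,243+half(g[243:256,c],63)) for c in range(306,334)]
    top=[(c,250+half(g[250:264,c],96)) for c in range(308,333)]
    L=[(300+half(g[r,300:316],63),r) for r in range(249,257)]
    Rt=[(340-half(g[r,340:320:-1],65),r) for r in range(248,257)]
    for k,v in(('low',low),('top',top),('L',L),('R',Rt)): print(k,P(v).round(1).tolist())
p=json.load(open('pics/A.json'))
# washer and head width
for n,rr in(('A',range(250,270)),('B',range(200,224,1))):
    g=cv2.imread(f'pics/{n}.png').mean(2).astype(float)
    print(n,[(r,round(296+half(g[r,296:318],65),1),round(345-half(g[r,345:322:-1],65),1)) for r in rr])
E
```

```text
low [[-66.4, 45.1], [-65.5, 42.8], [-64.5, 41.5], [-63.5, 40.3], [-62.5, 39.2], [-61.5, 38.1], [-60.5, 37.1], [-59.4, 35.8], [-58.4, 34.7], [-57.3, 33.8], [-56.3, 33.6], [-55.2, 33.5], [-54.1, 33.5], [-53.0, 33.8], [-51.9, 34.0], [-50.9, 34.3], [-49.8, 34.7], [-48.7, 34.7], [-47.6, 35.0], [-46.6, 35.2], [-45.5, 35.6], [-44.4, 35.8], [-43.4, 36.4], [-42.4, 37.7], [-41.4, 39.9], [-40.4, 42.5], [-39.4, 45.2], [-38.5, 47.8]]
top [[-63.6, 60.1], [-62.7, 59.1], [-61.7, 58.8], [-60.7, 58.8], [-59.7, 58.7], [-58.7, 58.7], [-57.7, 58.8], [-56.8, 58.8], [-55.8, 58.9], [-54.8, 58.8], [-53.8, 58.8], [-52.8, 58.8], [-51.8, 58.8], [-50.8, 58.8], [-49.8, 58.9], [-48.8, 58.8], [-47.8, 58.6], [-46.8, 57.8], [-45.8, 56.7], [-44.8, 55.8], [-43.8, 54.7], [-42.8, 53.6], [-41.7, 52.6], [-40.7, 51.7], [-39.7, 51.4]]
L [[-64.8, 41.9], [-66.2, 44.3], [-66.7, 46.7], [-66.6, 49.1], [-66.6, 51.4], [-66.5, 53.7], [-66.4, 55.9], [-66.4, 58.1]]
R [[-41.7, 39.5], [-40.8, 41.9], [-39.9, 44.4], [-39.1, 46.8], [-38.2, 49.1], [-37.6, 51.4], [-37.5, 53.7], [-37.5, 55.9], [-37.7, 58.1]]
A [(250, np.float64(306.5), np.flo
[... 1251 characters left out ...]
2.1), np.float64(337.0)), (209, np.float64(302.2), np.float64(336.8)), (210, np.float64(302.1), np.float64(336.6)), (211, np.float64(301.9), np.float64(336.7)), (212, np.float64(301.3), np.float64(337.2)), (213, np.float64(300.6), np.float64(337.7)), (214, np.float64(300.3), np.float64(338.0)), (215, np.float64(300.2), np.float64(338.2)), (216, np.float64(300.1), np.float64(338.2)), (217, np.float64(300.2), np.float64(338.1)), (218, np.float64(300.3), np.float64(337.9)), (219, np.float64(300.8), np.float64(337.4)), (220, np.float64(301.5), np.float64(336.5)), (221, np.float64(302.8), np.float64(335.1)), (222, np.float64(304.8), np.float64(333.1)), (223, np.float64(308.1), np.float64(329.7))]
```

```bash
cat >> h.py <<'E'
import json
def rd(p,uv):
    f=200/np.tan(np.radians(p['fovy']/2));d=np.array([(uv[0]-p['cx'])/f,(uv[1]-p['cy'])/f,1])@R.from_euler('xyz',p['attitude']).as_matrix().T
    return np.array(p['origin']),d/np.linalg.norm(d)
def tri(prs):
    A=0;b=0
    for p,uv in prs:
        o,d=rd(p,uv);Q=np.eye(3)-np.outer(d,d);A=A+Q;b=b+Q@o
    return np.linalg.solve(A,b)
E
python3 - <<'E'
from h import *
a,b=[json.load(open(f'pics/{n}.json')) for n in 'AB']
for k,u,v in(('washer ctr',(319.5,263.7),(319.15,216)),('right vtx',(334.3,253.3),(337,202.5)),('top vtx',(325.5,256.3),(325.6,205)),('lowest',(316.5,245.8),(316.5,197)),
 ('washer far',(319.5,271.6),(319.2,223.5)),('dim edge',(345,274.9),(345,226.9)),('bright edge',(345,281.2),(345,233.9)),('bright far',(345,288.8),(345,245.2))):
    print(k,tri([(a,u),(b,v)]).round(1), [ray(p,[w],62)[0][:2].round(1).tolist() for p,w in((a,u),(b,v))])
E
```

```text
washer ctr [610.2 -52.3  64.7] [[611.7, -52.3], [611.1, -52.3]]
right vtx [599.2 -38.2  64.8] [[600.5, -37.8], [599.9, -38.2]]
top vtx [599.6 -46.9  70.3] [[603.7, -46.4], [602.0, -47.2]]
lowest [599.2 -55.   47.5] [[592.6, -55.1], [595.4, -54.3]]
washer far [612.5 -52.2  75.9] [[620.3, -52.3], [617.5, -52.3]]
dim edge [614.  -30.7  79.1] [[623.9, -26.9], [620.4, -31.4]]
bright edge [617.7 -31.1  83.8] [[631.0, -26.8], [626.5, -31.3]]
bright far [629.2 -30.3  78.1] [[639.6, -26.6], [636.4, -31.1]]
```

Measured so far:
- Bolt axis at y ≈ −52.3
- Head end face at x ≈ 599, bracket face at x ≈ 612
- Head turned about +17°, top corner leaning to +y

A strictly vertical grip would sit on corners rather than flats. I'll try, up high, whether the arm takes a tilt where a pose isn't fully reachable.

```bash
python3 -m creep '[[1,[0,0,-5],0],[1,[2,0,-10],-1.5],[1,[4,0,-14],-3],[1,[4,0,-14],-5],[1,[4,0,-14],-6.5],[1,[4,0,-14],-8],[1,[4,0,-14],-9.5],[1,[4,0,-14],-11],[1,[4,0,-14],-13],[1,[4,0,-14],-15],[1,[4,0,-14],-17],[1,[4,0,-14],-19]]'; python3 -c "
from h import *
s=manip.read_state();print(s['joints'].round(3))"
```

```text
clock: 16.85
eef_pos: [561.8, 42.4, 232.2]
eef_rot: [-3.03, -0.137, -2.034]
wrist_force: [0.2, 0.2, 0.2]
finger_gap: 93.9
finger_force: 0.0
[ 0.088  0.316  1.491 -0.181  1.315 -2.554]
```

```bash
python3 -m creep '[[1,[0,0,0],1.5],[1,[0,0,0],3],[1,[0,0,0],4.5],[1,[0,0,0],6],[1,[0,0,0],6],[1,[0,0,0],6]]'; python3 -c "
from h import *
s=manip.read_state();print(s['joints'].round(3));M=R.from_euler('xyz',s['eef_rot']).as_matrix();print(M.round(3))"
```

```text
clock: 17.45
eef_pos: [561.9, 41.7, 232.2]
eef_rot: [-2.978, -0.063, -2.553]
wrist_force: [-0.2, -0.2, -0.7]
finger_gap: 94.0
finger_force: 0.0
[ 0.086  0.316  1.49  -0.179  1.315 -2.034]
[[-0.83  -0.556  0.038]
 [-0.554  0.815 -0.17 ]
 [ 0.063 -0.162 -0.985]]
```

The tilt takes and persists: 9.8° toward +y, the side needed. Once more for the remaining 7–8°.

```bash
python3 -m creep '[[1,[0,0,0],-1.5],[1,[0,0,0],-3],[1,[0,0,0],-4.5],[1,[0,0,0],-5.3],[1,[0,0,0],-6.5],[1,[0,0,0],-8],[1,[0,0,0],-9.5],[1,[0,0,0],-11],[1,[0,0,0],-12.5]]'; python3 -m creep '[[1,[0,0,0],1.5],[1,[0,0,0],3],[1,[0,0,0],4.5],[1,[0,0,0],6],[1,[0,0,0],7.5],[1,[0,0,0],9],[1,[0,0,0],10],[1,[0,0,0],10]]';python3 -c "
from h import *
s=manip.read_state();print(s['joints'].round(3));M=R.from_euler('xyz',s['eef_rot']).as_matrix();print(M.round(3))"
```

```text
clock: 18.35
eef_pos: [529.8, 115.6, 199.4]
eef_rot: [-2.98, -0.273, -1.777]
wrist_force: [0.1, 0.2, 0.2]
finger_gap: 94.2
finger_force: 0.0
clock: 19.15
eef_pos: [530.0, 115.0, 199.6]
eef_rot: [-2.831, -0.055, -2.638]
wrist_force: [-0.4, 0.7, 0.6]
finger_gap: 93.9
finger_force: 0.0
[ 0.29   0.308  1.6   -0.334  1.238 -1.683]
[[-0.874 -0.475  0.102]
 [-0.482  0.826 -0.293]
 [ 0.055 -0.305 -0.951]]
```

```bash
cat >> h.py <<'E'
def go2(back,c=(598,-52.3,62)):
    s=manip.read_state();M=R.from_euler('xyz',s['eef_rot']).as_matrix();z=M[:,2]
    y=np.cross([-1,0,0],z);y=-y if y[1]<0 else y;y/=np.linalg.norm(y)
    r=np.degrees(np.arctan2(y@-M[:,0],y@M[:,1]))/5
    t=np.array(c)-back*z
    print('pos',s['eef_pos'].round(1),'lean y',np.degrees(np.arctan2(-M[1,2],-M[2,2])).round(2),'lean x',np.degrees(np.arctan2(-M[0,2],-M[2,2])).round(2),'tgt',t.round(1),'cm',(M.T@(t-s['eef_pos'])/10).round(2),'roll',r.round(2),'t',s['clock'],'q',s['joints'].round(2),'f',s['finger_force'],s['wrist_force'].round(1))
E
python3 -c "
from h import *
go2(80)"
```

```text
pos [530.  115.  199.6] lean y 17.11 lean x -6.1 tgt [589.9 -28.9 138.1] cm [  1.36 -12.84  10.67] roll 5.7 t 19.15 q [ 0.29  0.31  1.6  -0.33  1.24 -1.68] f 0.0 [-0.4  0.7  0.6]
```

```bash
python3 -m creep '[[1,[0.2,-2.5,1],1.5],[1,[0.5,-5,2.5],3],[1,[0.8,-7.5,5],4.5],[1,[1.1,-10,7.5],5.7],[1,[1.36,-12.84,9.5],5.7],[1,[1.36,-12.84,10.67],5.7],[1,[1.36,-12.84,10.67],5.7],[1,[1.36,-12.84,10.67],5.7],[1,[1.36,-12.84,10.67],5.7]]'; python3 - <<'E'
from h import *
go2(80)
p=manip.camera_params('wrist');im=np.mean([manip.camera('wrist') for _ in range(6)],0).astype(np.uint8)
cv2.imwrite('pics/C.png',im[:,:,::-1]);json.dump({k:np.array(v).tolist() for k,v in p.items()},open('pics/C.json','w'))
u=proj(p,[[599.3,-52.3,62],[604,-52.3,62]]);print(p['origin'],u)
g=im.mean(2).astype(int);c,r=u[0].round().astype(int)
for k in range(r-16,r+26): print(k,' '.join('%3d'%v for v in g[k,c-22:c+22]))
print(c-22)
E
```

```text
clock: 20.05
eef_pos: [589.8, -27.9, 138.8]
eef_rot: [-2.842, 0.098, -3.111]
wrist_force: [0.5, -0.2, -0.2]
finger_gap: 94.0
finger_force: 0.0
pos [589.8 -27.9 138.8] lean y 17.11 lean x -6.18 tgt [589.8 -28.9 138.1] cm [ 0.01 -0.07  0.1 ] roll 0.0 t 20.05 q [ 0.02  0.43  1.58 -0.35  1.05 -1.41] f 0.0 [ 0.5 -0.2 -0.2]
[500.60715568  17.37690191 283.96761715] [[320.21730145 210.5929903 ]
 [320.22605183 215.3021074 ]]
195  86  85  83  80  77  76  76  77  76  77  77  75  71  59  51  49  50  50  50  50  49  50  50  50  49  50  50  50  50  50  50  50  50  50  50  50  50  50  50  50  50  50  49  50
196  85  81  76  72  70  70  73  73  73  73  74  73  68  57  51  50  50  49  50  49  50  50  50  50  50  50  50  49  50  50  49  50  49  50  51  50  50  50  50  49  49  50  49  49
197  81  73  64  58  58  60  62  64  65  65  65  64  61  54  49  48  49  50  49  49  50  49  50  49  49  49  50  49  50  50  50  50  50  50  49  49  51  50  49  50  50  50  51  50
198  74  63  52  48  49  50  52  53  53  52  51  51  51  48  46  46  46  47  48  47  47  47  49  48  48  48  49  49  49  49  49  49  49  48 
[... 6183 characters left out ...]
  58  57  57  56  54  53  52  51  49  48  48  47  46  45  44  44  43  43  42  41  42  42  42  41  41  40  40  40  39  41  41  40  41  41  40  41  41  42  40
234  62  62  62  62  62  62  62  61  61  60  59  59  58  57  56  54  54  52  51  50  48  48  48  46  46  45  43  43  42  42  42  41  41  41  41  41  41  41  41  40  41  40  40  41
235  64  63  63  63  63  63  62  63  63  62  63  62  62  61  61  60  59  59  59  58  56  56  55  54  53  51  50  50  48  47  47  46  45  44  43  43  42  41  42  41  42  40  41  41
236  77  74  71  69  67  66  65  65  63  63  63  64  63  63  62  62  62  62  61  62  61  61  61  59  60  59  58  57  55  55  54  53  51  50  49  48  47  46  45  44  44  42  42  41
298
```

In the tilted view the head looks square to the tool: top and bottom corners both at column ~320.5, flats at 307 and 334. Its centre is on the tool axis, so I'm going down into the gap.

```bash
python3 -c "
from h import *
go2(0,(599,-52.3,62))"; python3 -m creep '[[1,[-0.1,-0.05,1.5],0],[1,[-0.1,-0.05,3],0],[1,[-0.1,-0.05,4.5],0],[1,[-0.1,-0.05,5.5],0],[1,[-0.1,-0.05,6.5],0],[1,[-0.1,-0.05,7],0],[1,[-0.1,-0.05,7],0]]'; python3 -c "
from h import *
go2(0,(599,-52.3,62))"
```

```text
pos [589.8 -28.6 138.3] lean y 17.11 lean x -6.13 tgt [599.  -52.3  62. ] cm [-0.1  -0.02  8.04] roll -0.01 t 20.35 q [ 0.02  0.43  1.58 -0.35  1.05 -1.41] f 0.0 [-0.7  0.2 -0.9]
clock: 21.05
eef_pos: [597.6, -50.1, 71.0]
eef_rot: [-2.842, 0.097, -3.113]
wrist_force: [1.0, 0.1, -0.0]
finger_gap: 94.0
finger_force: 0.0
pos [597.6 -50.1  71. ] lean y 17.11 lean x -6.04 tgt [599.  -52.3  62. ] cm [-0.04  0.05  0.93] roll -0.02 t 21.05 q [-0.02  0.54  1.6  -0.37  0.92 -1.39] f 0.0 [ 1.   0.1 -0. ]
```

```bash
python3 -m creep '[[1,[-0.04,0.03,0.5],0],[1,[-0.04,0.03,0.9],0],[1,[-0.04,0.03,0.9],0],[1,[-0.04,0.03,0.9],0],[0,[-0.04,0.03,0.9],0],[-0.2,[-0.04,0.03,0.9],0],[-0.2,[-0.04,0.03,0.9],0],[-0.2,[-0.04,0.03,0.9],0]]' 8; python3 - <<'E'
from h import *
go2(0,(599,-52.3,62))
p=manip.camera_params('wrist');im=np.mean([manip.camera('wrist') for _ in range(4)],0).astype(np.uint8);cv2.imwrite('pics/D.png',im[:,:,::-1])
u=proj(p,[[599.3,-52.3,62]])[0].round().astype(int);g=im.mean(2).astype(int);print(u)
for k in range(u[1]-14,u[1]+18,3): print(k,' '.join('%3d'%v for v in g[k,u[0]-40:u[0]+41:2]))
E
```

```text
clock: 21.85
eef_pos: [599.1, -52.2, 63.1]
eef_rot: [-2.842, 0.098, -3.113]
wrist_force: [-0.0, -0.3, 0.2]
finger_gap: 65.4
finger_force: 0.0
pos [599.1 -52.2  63.1] lean y 17.12 lean x -6.1 tgt [599.  -52.3  62. ] cm [0.03 0.02 0.11] roll -0.02 t 21.85 q [-0.03  0.55  1.6  -0.38  0.91 -1.39] f 0.0 [-0.  -0.3  0.2]
[321 246]
232  44  42  43  43  43  43  42  43  42  42  43  43  43  42  43  42  43  42  43  42  42  43  43  43  41  42  43  43  42  41  42  41  41  42  41  43  43  42  43  42  40
235  37  40  43  42  41  42  42  42  43  41  44  42  42  43  44  43  44  46  52  59  65  62  54  48  44  43  42  42  43  42  43  42  42  42  42  43  42  42  43  42  38
238  37  41  43  42  42  43  42  42  42  41  43  44  48  54  61  69  75  80  82  83  83  85  85  81  79  73  66  58  50  46  42  42  44  42  42  43  42  43  42  42  37
241  36  40  42  43  43  42  42  42  43  42  44  67  81  84  83  83  82  83  84  83  83  85  86  84  85  85  84  85  84  74  46  42  42  41  42  42  42  41  42  42  38
244  36  40  42  42  42  42  42  43  43  42  47  77  84  83  83  82  82  83  84  83  83  85  86  84  
[... 374 characters left out ...]
  42  42  42  41  43  42  40
253  40  43  42  43  42  43  42  42  43  45  63  83  86  85  85  84  83  84  83  84  83  84  86  85  88  90  93  98 104 104  83  48  42  41  41  42  42  42  42  41  41
256  42  42  43  43  42  42  42  42  44  64  84  90  94  95  96  97  96  97  95  92  89  93 100 104 107 109 109 107 103  99  90  74  47  41  43  43  42  41  41  42  41
259  41  42  42  42  41  42  42  43  49  77  86  96 101 104 105 105 106 107 109 108 109 109 109 111 110 108 106 103  98  90  86  82  57  42  43  41  41  41  41  41  42
262  43  42  42  42  42  42  42  42  47  78  88 101 106 109 111 110 109 107 108 108 108 108 108 107 107 105  99  94  90  85  85  83  58  43  41  41  42  42  42  43  42
```

Head centred between the fingers to within 0.5 mm. Closing gently, then firmly.

```bash
python3 -m creep '[[-0.3,[0,0,0],0],[-0.4,[0,0,0],0],[-0.5,[0,0,0],0],[-0.6,[0,0,0],0],[-1,[0,0,0],0],[-1,[0,0,0],0],[-1,[0,0,0],0],[-1,[0,0,0],0],[-1,[0,0,0],0],[-1,[0,0,0],0]]' 10; python3 -m creep '[[-1,[0,0,0],0],[-1,[0,0,0],0],[-1,[0,0,0],0],[-1,[0,0,0],0]]' 20;python3 -m creep '[[-1,[0,0,0],0],[-1,[0,0,0],0],[-1,[0,0,0],0],[-1,[0,0,0],0],[-1,[0,0,0],0],[-1,[0,0,0],0]]' 40; python3 - <<'E'
from h import *
go2(0,(599,-52.3,62))
p=manip.camera_params('wrist');im=np.mean([manip.camera('wrist') for _ in range(4)],0).astype(np.uint8);cv2.imwrite('pics/E.png',im[:,:,::-1])
g=im.mean(2).astype(int);print(manip.read_state()['moment'])
for k in range(232,263,2): print(k,' '.join('%3d'%v for v in g[k,293:350:2]))
print('top thermo',rect(manip.camera_params('top'),save('top','t9.png')[0].min(2)>190,160,(380,190,405,220)))
E
```

```text
clock: 23.05
eef_pos: [599.1, -52.3, 63.1]
eef_rot: [-2.841, 0.098, -3.113]
wrist_force: [-1.5, -2.1, 0.5]
finger_gap: 23.8
finger_force: 10.1
clock: 23.45
eef_pos: [599.1, -52.3, 63.1]
eef_rot: [-2.841, 0.098, -3.113]
wrist_force: [-0.9, -3.7, 1.1]
finger_gap: 24.2
finger_force: 20.1
clock: 24.05
eef_pos: [599.1, -52.3, 63.1]
eef_rot: [-2.842, 0.098, -3.113]
wrist_force: [-1.2, -5.1, 2.0]
finger_gap: 23.3
finger_force: 40.0
pos [599.1 -52.3  63.1] lean y 17.12 lean x -6.1 tgt [599.  -52.3  62. ] cm [0.02 0.03 0.1 ] roll -0.02 t 24.05 q [-0.03  0.55  1.6  -0.38  0.91 -1.39] f 40.02107600845193 [-1.2 -5.1  2. ]
[-0.79030538  0.1676534  -0.15351758]
232  92  93  93  90  57  27  38  42  42  43  43  42  42  42  43  42  42  44  42  43  42  42  40  31  36  80  93  92  93
234  92  92  92  86  47  25  36  43  43  43  42  43  45  46  49  48  46  44  42  42  42  42  42  30  29  71  91  93  92
236  93  92  92  82  37  25  36  42  43  44  49  56  63  71  76  74  68  61  52  48  44  42  41  28  27  61  91  93  92
238  92  93  92  76  31  27  41  52  59  66  73  79  82  82  83  84  84  81  79  73 
[... 896 characters left out ...]
 33  77  88  88  88  87  86  85  84  84  83  85  87  87  91  97 101 104 107 104  64  25  31  73  91
256  91  81  39  25  31  81  94  94  95  96  97  96  94  92  87  92  98 103 106 109 110 108 104  98  59  24  27  63  90
258  92  77  34  24  32  83  99 101 101 102 104 105 106 106 104 106 109 111 110 108 109 106  99  92  55  23  25  55  89
260  91  68  27  24  32  88 102 106 107 108 107 108 108 109 109 108 108 110 110 107 104 100  95  88  51  23  26  46  85
262  89  58  28  24  34  94 109 110 110 110 109 108 108 108 109 108 107 108 108 106 100  93  89  83  50  25  25  36  82
top thermo (((482.31085205078125, -267.2474670410156), (29.479650497436523, 23.14325523376465), 9.15585994720459), 41.5)
```

The gap reads ~24 mm, which is flat to flat. The head's corners have not moved in the image, and the thermometer is unchanged. Handing in.

```bash
python3 -c "
from cell import manip
print(manip.sign_off())"
```

```text
the job is handed in; nothing more can be done
None
```

The job is handed in, but no verdict came back: the thermometer was aimed at the plate for over 2 s and returned to its holder, and the wrenched bolt's head is gripped on opposite flats at 40 N with no visible turn (I tilted the tool about 17° to match it by asking for turns past the last joint's limit; that joint briefly read -2.554 rad on its -2.55 limit).

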